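Charge the bench tumbler with media and tamp it level

ROBOT

A 6-joint arm with a two-finger parallel gripper is mounted at the origin on the work surface. World frame = base frame: x ahead of the robot, y to its left, z up, the work surface at z = 0. Lengths are in m, angles in rad, forces in N, time in s.
With the tool pointing down it reaches from about 0.3 to 0.85 m from the base axis. Payload 5.4 kg.
Tool frame: the origin (TCP) lies at the very end of the fingers, on their centre line; the grasp point (between the pads) lies 19 mm behind it; z points along the fingers, y is the line along which they close (so a half turn about z gives the same grasp; the last joint's range is limited). The gripper opens to 85 mm and grips with 20 to 120 N. Pads are 22 mm wide; open, the fingers measure 114 mm over their backs; the gripper's body (76 mm by 85 mm) begins 54 mm behind the grasp point. The pads swing forward as they close: fully open they stand 13 mm farther back than shut.
Start: joints at [-1.508, 0.158, 1.597, -0, 1.386, -0.21], TCP at [0.155, -0.554, 0.231] pointing down, gripper open.
Joint ranges: [-2.91, 2.91], [-0.94, 2.29], [0.18, 2.7], [-1.29, 4.43], [0.17, 2.64], [-3, 3]. Speed limits (rad/s): [2.57, 2.57, 3.14, 3.14, 3.14, 3.14].

INTERFACE

Orientations are given as a 3x3 rotation matrix whose columns are the frame's x, y, z axes.
In Python, from rig import ctrl gives the robot as it stands. Calls block until the motion is done:
- ctrl.move_pose(position, orientation): joint-space move of the TCP to a pose.
- ctrl.move_l(position, v=0.15, attitude=None, until_force=None): straight line of the TCP; attitude=None keeps the orientation; v is the mean speed in m/s. With until_force (N) it stops when the force on the tool has changed by that much, and returns True; else False.
- ctrl.move_j(angles): joint-space move.
- ctrl.command_gripper(opening, newtons=None): opening from 0.0 (shut) to 1.0 (fully open); newtons is the grip in N (None keeps the last); returns when the fingers have stopped.
- ctrl.sleep(seconds).
- ctrl.inverse_kinematics(position, orientation): joint angles nearest the present ones, or None.
- ctrl.state(): the state.
- ctrl.capture(name): name is "scene" or "top" or "wrist"; returns a dict with "frame" (400x640x3 uint8, red, green, blue), "K" (3x3 intrinsics, pixels), "D" ([k1, k2, p1, p2, k3] as OpenCV has them; the pictures are not rectified), "world_from_camera" (4x4, takes a point from camera to world coordinates). Camera axes: x right, y down, z forward; pixel columns grow to the right and rows downward; lengths in m; the calibration is good to about 2 mm. A picture is of the moment at which its call begins. There is no depth.
A pose or a line that the arm cannot do raises ctrl.MotionError and nothing moves.
- ctrl.job_done(): hands the job in; it is judged then, once.
The state is a dict: "time_s": time; "joints": joint angles; "dq": joint speeds; "effort": joint torques, N m; "tool_pos": TCP position; "tool_rot": TCP orientation; "ft_force": force on the tool from outside, world axes, zero at the start; "moment": the same for the moment, N m; "width": opening from 0.0 (shut) to 1.0 (fully open); "finger_force": force on a finger pad.
Only numpy, scipy, OpenCV 4.12 (cv2) and the standard library are available. Lean on these libraries where they do the work, as an engineer would, in place of code of your own. Each camera call takes 0.05 s, during which the arm holds its last target. There are 200 camera calls.

TASK

Lift the empty tote off the media tray and stand it upright on the middle of the black rubber mat, then load every new ceramic piece from the tray into the tumbler's tub; set them in from low down, do not let them fall from a height. With the tamper, press the charge down firmly until all the pieces, old and new, lie in one level layer on the tub's floor with none riding up on its neighbours. Finally stand the tamper back on its cork pad and fit the cover fully home on the tub, without disturbing the iron head, the tape roll or the marker.

Things in the scene. Friction and masses are not known exactly. Their poses are not given: they have to be found in the camera images.
- tray: fixed open steel tray on the bench (outside 156 x 164 mm, 36 mm high, walls and floor 5 mm thick) that holds the new ceramic pieces; the tote stands on it at the start. Origin: centre of its underside; x along its 156 mm side, z up.
- tote: empty steel lift-out tray, 156 x 164 mm, walls 42 mm high, with a wooden carrying bar across its middle: round, 14 mm thick, along its x axis from end to end, centre line 88 mm above the origin. Starts stacked on the tray, its base foot (140 x 148 mm) 4 mm down inside the rim. Origin: centre of its underside, z up; 0.36 kg.
- mat: fixed black rubber mat, 190 x 196 x 3 mm, lying free on the bench on the other side: the place for the tote. Origin: centre of its underside, z up; its 190 mm side along x.
- tub: fixed bench vibratory tumbler: blue motor base, springs, and on top an open grey tub, 120 x 96 mm outside, 108 (x) x 84 (y) mm inside, walls 6 mm. Origin: centre of the machine's underside on the bench, z up. The tub's inner floor is 64 mm and its rim 108 mm above the origin (44 mm deep).
- lid: loose grey cover of the tub, on the bench resting on its plug: flange 122 x 98 x 5 mm, under it the plug 100 (x) x 76 (y) x 8 mm that enters the tub (4 mm play all round); on top a black bar handle 14 mm wide (x), 60 mm long (y), bar 31 to 41 mm above the origin. Origin: centre of the plug's underside, z up; fully home it is 100 mm above the tub's origin. 0.18 kg.
- pad: fixed cork pad, 96 x 96 x 4 mm, on the bench, on which the tamper stands. Origin: centre of its underside, z up.
- tamper: hand tamper: flat round steel foot, 56 mm across and 10 mm thick, with an upright round wooden handle 23 mm thick whose top is about 140 mm above the foot's underside. Stands upright on the pad. Origin: centre of the foot's underside, z up along the handle; 0.3 kg, most of it in the foot.
- piece1: one of the four to six new ceramic pieces lying in the tray (None if absent): smooth white rounded nugget, almost a ball, 24.5 mm across its middle and 23 mm tall with a 9 mm flat at either end; slippery (friction about 0.3), 25 g. Origin: its centre; z through the flats, upright at the start (centre 16.5 mm above the bench).
- piece2: one of the four to six new ceramic pieces lying in the tray (None if absent): smooth white rounded nugget, almost a ball, 24.5 mm across its middle and 23 mm tall with a 9 mm flat at either end; slippery (friction about 0.3), 25 g. Origin: its centre; z through the flats, upright at the start (centre 16.5 mm above the bench).
- piece3: one of the four to six new ceramic pieces lying in the tray (None if absent): smooth white rounded nugget, almost a ball, 24.5 mm across its middle and 23 mm tall with a 9 mm flat at either end; slippery (friction about 0.3), 25 g. Origin: its centre; z through the flats, upright at the start (centre 16.5 mm above the bench).
- piece4: one of the four to six new ceramic pieces lying in the tray (None if absent): smooth white rounded nugget, almost a ball, 24.5 mm across its middle and 23 mm tall with a 9 mm flat at either end; slippery (friction about 0.3), 25 g. Origin: its centre; z through the flats, upright at the start (centre 16.5 mm above the bench).
- piece5: one of the four to six new ceramic pieces lying in the tray (None if absent): smooth white rounded nugget, almost a ball, 24.5 mm across its middle and 23 mm tall with a 9 mm flat at either end; slippery (friction about 0.3), 25 g. Origin: its centre; z through the flats, upright at the start (centre 16.5 mm above the bench).
- piece6: one of the four to six new ceramic pieces lying in the tray (None if absent): smooth white rounded nugget, almost a ball, 24.5 mm across its middle and 23 mm tall with a 9 mm flat at either end; slippery (friction about 0.3), 25 g. Origin: its centre; z through the flats, upright at the start (centre 16.5 mm above the bench).
- old1: one of the six ceramic pieces already in the tub, same shape as the new ones. Origin: its centre.
- old2: one of the six ceramic pieces already in the tub, same shape as the new ones. Origin: its centre.
- old3: one of the six ceramic pieces already in the tub, same shape as the new ones. Origin: its centre.
- old4: one of the six ceramic pieces already in the tub, same shape as the new ones. Origin: its centre.
- old5: one of the six ceramic pieces already in the tub, same shape as the new ones. Origin: its centre.
- old6: one of the six ceramic pieces already in the tub, same shape as the new ones. Origin: its centre.
- iron_head: bystander: loose steel golf iron head lying face up, about 120 x 75 mm, 15 mm thick, beyond the tumbler. Origin: centre of its underside.
- tape_roll: bystander: loose roll of tape lying flat, 90 mm across, 24 mm high. Origin: centre of its underside.
- marker: bystander: loose yellow and white marker pen lying on the bench, 127 mm long, 15 mm thick. Origin: under its middle.

How it is judged:
On the way, in this order (a step that is already met when the one before it is completed fails the run):
1. the empty tote stands upright on the rubber mat (x of tote in the frame of mat between -0.04 and 0.04 m and y of tote in the frame of mat between -0.04 and 0.04 m and z of tote in the frame of mat between -0.003 and 0.008 m and angle between tote's own z axis and vertical below 0.06 rad), for 0.2 s.
2. every new piece is in the tub (horizontal distance between each of piece1, piece2, piece3, piece4, piece5, piece6 and tub below 0.068 m and z of piece1 in the frame of tub between 0.07 and 0.13 m and z of piece2 in the frame of tub between 0.07 and 0.13 m and z of piece3 in the frame of tub between 0.07 and 0.13 m and z of piece4 in the frame of tub between 0.07 and 0.13 m and z of piece5 in the frame of tub between 0.07 and 0.13 m and z of piece6 in the frame of tub between 0.07 and 0.13 m), for 0.2 s.
3. the tamper presses on the charge with more than 3 N while every piece lies in one level layer (horizontal distance between each of piece1, piece2, piece3, piece4, piece5, piece6, old1, old2, old3, old4, old5, old6 and tub below 0.068 m and z of piece1 in the frame of tub between 0.07 and 0.083 m and z of piece2 in the frame of tub between 0.07 and 0.083 m and z of piece3 in the frame of tub between 0.07 and 0.083 m and z of piece4 in the frame of tub between 0.07 and 0.083 m and z of piece5 in the frame of tub between 0.07 and 0.083 m and z of piece6 in the frame of tub between 0.07 and 0.083 m and z of old1 in the frame of tub between 0.07 and 0.083 m and z of old2 in the frame of tub between 0.07 and 0.083 m and z of old3 in the frame of tub between 0.07 and 0.083 m and z of old4 in the frame of tub between 0.07 and 0.083 m and z of old5 in the frame of tub between 0.07 and 0.083 m and z of old6 in the frame of tub between 0.07 and 0.083 m and (contact force between tamper and piece1 above 3 N or contact force between tamper and piece2 above 3 N or contact force between tamper and piece3 above 3 N or contact force between tamper and piece4 above 3 N or contact force between tamper and piece5 above 3 N or contact force between tamper and piece6 above 3 N or contact force between tamper and old1 above 3 N or contact force between tamper and old2 above 3 N or contact force between tamper and old3 above 3 N or contact force between tamper and old4 above 3 N or contact force between tamper and old5 above 3 N or contact force between tamper and old6 above 3 N)), for 0.1 s.
At the end, for the whole second after the job is handed in: All pieces in the tub, centres under 19 mm above its floor; tote upright on the mat within 40 mm of its middle (x, y); tamper upright on its pad within 35 mm; cover home: within 9 mm, 0.12 rad, plug at least 4.5 mm in; all at rest (all of step 1 and horizontal distance between each of piece1, piece2, piece3, piece4, piece5, piece6, old1, old2, old3, old4, old5, old6 and tub below 0.068 m and z of piece1 in the frame of tub between 0.07 and 0.083 m and z of piece2 in the frame of tub between 0.07 and 0.083 m and z of piece3 in the frame of tub between 0.07 and 0.083 m and z of piece4 in the frame of tub between 0.07 and 0.083 m and z of piece5 in the frame of tub between 0.07 and 0.083 m and z of piece6 in the frame of tub between 0.07 and 0.083 m and z of old1 in the frame of tub between 0.07 and 0.083 m and z of old2 in the frame of tub between 0.07 and 0.083 m and z of old3 in the frame of tub between 0.07 and 0.083 m and z of old4 in the frame of tub between 0.07 and 0.083 m and z of old5 in the frame of tub between 0.07 and 0.083 m and z of old6 in the frame of tub between 0.07 and 0.083 m and x of tamper in the frame of pad between -0.035 and 0.035 m and y of tamper in the frame of pad between -0.035 and 0.035 m and z of tamper in the frame of pad between -0.002 and 0.01 m and angle between tamper's own z axis and vertical below 0.06 rad and x of lid in the frame of tub between -0.009 and 0.009 m and y of lid in the frame of tub between -0.009 and 0.009 m and z of lid in the frame of tub between 0.096 and 0.1035 m and angle between the x axis of lid and the x axis of tub, either way round below 0.12 rad and angle between lid's own z axis and vertical below 0.04 rad and linear speed of each of tote, tamper, lid below 0.02 m/s); the robot touches nothing.
It fails at once if iron head, tape roll or marker moved more than 30 mm (distance of any of iron_head, tape_roll, marker from where it was at the start of the episode above 0.03 m).
It fails at once if a ceramic piece falls from a height (faster than 1.7 m/s, a drop of 15 cm) (linear speed of any of piece1, piece2, piece3, piece4, piece5, piece6, old1, old2, old3, old4, old5, old6 above 1.7 m/s).
Of piece1, piece2, piece3, piece4, piece5, piece6 only 4 to 6 are there at a start; the rules pass over those that are not, and their reading is None.
At some moment in a run one of lid, tamper may be knocked a few centimetres aside while the robot is not near it.
It also fails if it takes over 210 s, if anything falls off the work surface, if the arm or the gripper's body presses on something with over 40 N, if the wrist force passes 120 N, or if a joint passes its speed limit or range.

## Working session

There is one attempt and no reset: what is moved stays moved. The work goes in short steps, each a Python script; the robot and the scene stay as the last script left them, time stands still between calls to the robot, and variables do not carry over. Pictures are saved under pics/ and viewed, at most 17 in all, crops included, and the job is handed in when it is done.

```bash
ls; mkdir -p pics; cat > h.py <<'E'
import numpy as np, cv2
from rig import ctrl
def snap(cam,name=None):
    c=ctrl.capture(cam)
    if name: cv2.imwrite(f'pics/{name}.png',c['frame'][:,:,::-1])
    return c
def ray(c,px,z):
    """pixels (N,2) -> world points on plane z"""
    K,D=np.array(c['K']),np.array(c['D']); T=np.array(c['world_from_camera'])
    p=cv2.undistortPoints(np.array(px,float).reshape(-1,1,2),K,D).reshape(-1,2)
    d=np.c_[p,np.ones(len(p))]@T[:3,:3].T
    o=T[:3,3]; return o+d*((z-o[2])/d[:,2])[:,None]
def proj(c,P):
    T=np.linalg.inv(np.array(c['world_from_camera']))
    return cv2.projectPoints(np.array(P,float).reshape(-1,1,3),cv2.Rodrigues(T[:3,:3])[0],T[:3,3],np.array(c['K']),np.array(c['D']))[0].reshape(-1,2)
def R(yaw):
    """tool down, tool y (closing line) along yaw"""
    y=np.array([np.cos(yaw),np.sin(yaw),0]);z=np.array([0,0,-1.]);return np.c_[np.cross(y,z),y,z]
E
python3 - <<'E'
from h import *
for n in('scene','top'):
    c=snap(n,n+'0');print(n,np.round(c['world_from_camera'],3).tolist(),np.round(c['K'],0).tolist())
print(ctrl.state())
E
```

```text
pics
rig.py
scene [[0.304, 0.826, -0.475, 1.143], [0.953, -0.261, 0.155, -0.17], [0.004, -0.5, -0.866, 1.086], [0.0, 0.0, 0.0, 1.0]] [[506.0, 0.0, 325.0], [0.0, 506.0, 203.0], [0.0, 0.0, 1.0]]
top [[0.0, -0.979, 0.202, 0.323], [-1.0, -0.0, 0.001, 0.005], [-0.001, -0.202, -0.979, 1.338], [0.0, 0.0, 0.0, 1.0]] [[498.0, 0.0, 314.0], [0.0, 498.0, 205.0], [0.0, 0.0, 1.0]]
{'time_s': 0.1, 'joints': array([-1.50809478e+00,  1.59004952e-01,  1.59813867e+00,  4.64971513e-06,
        1.38619932e+00, -2.10136031e-01]), 'dq': array([ 0.00184549, -0.00156469, -0.00201943,  0.00097138,  0.00146887,
        0.00152738]), 'effort': array([ 4.65951307e-04, -3.96991789e+01, -3.32336712e+01, -8.97738664e-05,
        4.19052158e-03,  1.64292516e-06]), 'tool_pos': array([ 0.15486797, -0.55317568,  0.23038852]), 'tool_rot': array([[ 9.63010398e-01,  2.69464214e-01, -1.05112027e-04],
       [ 2.69463981e-01, -9.63008884e-01,  1.74713336e-03],
       [ 3.69566102e-04, -1.71083150e-03, -9.99998468e-01]]), 'ft_force': array([-1.20580675,  0.06253263,  0.26134318]), 'moment': array([0.00133384, 0.00083439, 0.01151936]), 'finger_force': 0.0, 'width': 1.00117016962823}
```

View pics/top0.png

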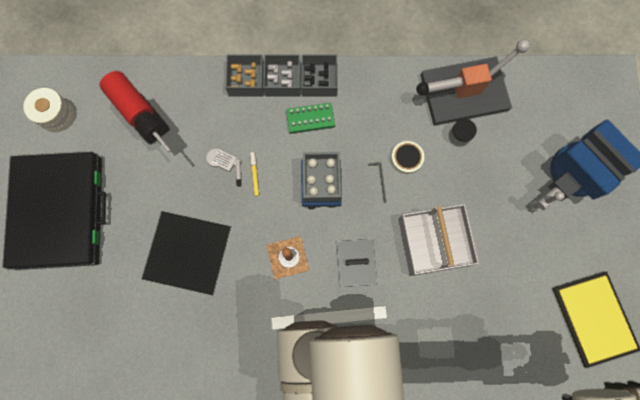

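View pics/scene0.png

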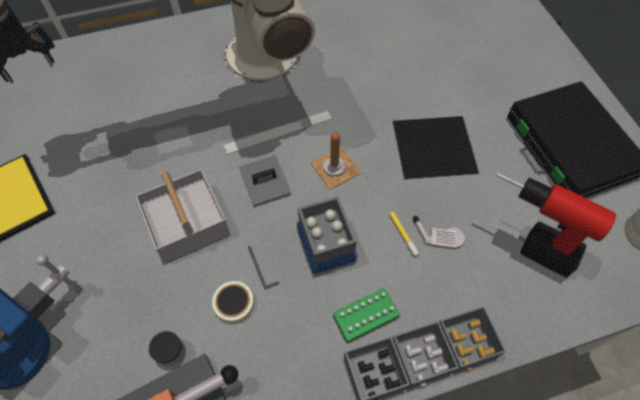

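The top view shows the tote on the tray at about (440,240) and the mat at (187,253). The tub with 6 pieces is at (321,178), the lid at (357,262), the pad with tamper at (288,258), and the marker and iron head near (254,175) and (225,163). I'll take coarse positions from this view, then refine with the wrist camera.

```bash
python3 - <<'E'
from h import *
c=snap('top')
print('bar',ray(c,[(437,208),(446,270)],.12)); print('mat',ray(c,[(162,212),(230,225),(213,294),(143,278)],.003))
print('lid',ray(c,[(357,262)],.036),'pad',ray(c,[(288,258)],.004),'tub',ray(c,[(302,153),(341,153),(341,199),(302,199)],.108))
print('iron,marker,tape',ray(c,[(225,163),(254,175),(408,156)],.01))
t=ray(c,[(441.5,239)],.12)[0]
ctrl.move_pose([t[0]-0.03,t[1],.36],R(np.pi/2))
w=snap('wrist','w_tote');print(np.round(w['world_from_camera'],3).tolist(),ctrl.state()['tool_pos'],np.round(w['K'],0).tolist())
E
```

```text
bar [[ 0.56723564 -0.29921532  0.12      ]
 [ 0.41366591 -0.31334168  0.12      ]]
mat [[0.5794366  0.42202335 0.003     ]
 [0.54350127 0.23562995 0.003     ]
 [0.35915    0.27392745 0.003     ]
 [0.40120737 0.46099442 0.003     ]]
lid [[ 0.44035839 -0.10476587  0.036     ]] pad [[0.45385225 0.07709656 0.004     ]] tub [[ 0.7142264   0.03837704  0.108     ]
 [ 0.71422454 -0.06218706  0.108     ]
 [ 0.5928114  -0.06093766  0.108     ]
 [ 0.59279675  0.03773194  0.108     ]]
iron,marker,tape [[ 0.71636723  0.25424315  0.01      ]
 [ 0.68202935  0.17308672  0.01      ]
 [ 0.73659699 -0.25352836  0.01      ]]
[[0.001, 0.964, 0.265, 0.392], [1.0, -0.001, -0.001, -0.307], [-0.001, 0.265, -0.964, 0.502], [0.0, 0.0, 0.0, 1.0]] [ 0.45912124 -0.30678736  0.35964169] [[341.0, 0.0, 317.0], [0.0, 341.0, 201.0], [0.0, 0.0, 1.0]]
```

View pics/w_tote.png

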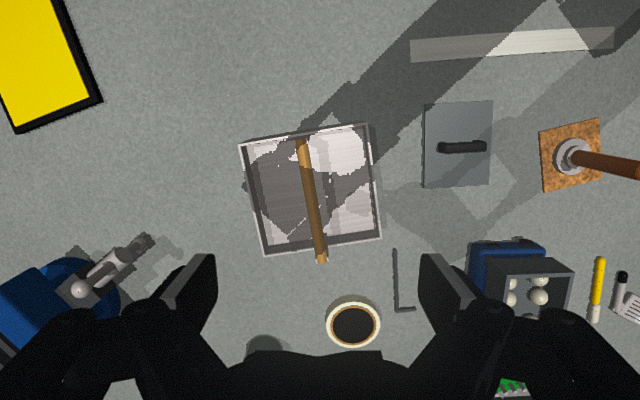

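The wrist view shows the bar from (300,140) to (321,262), and its tilt agrees with the top view. The lid is at (460,145) and the pad at (570,155). I'll refine with colour masks, then grasp the bar.

```bash
cat >> h.py <<'E'
def mask_cnt(c,lo,hi,roi):
    x0,y0,x1,y1=roi; h=cv2.cvtColor(c['frame'],cv2.COLOR_RGB2HSV); m=np.zeros(h.shape[:2],np.uint8)
    m[y0:y1,x0:x1]=cv2.inRange(h[y0:y1,x0:x1],lo,hi)
    return max(cv2.findContours(m,cv2.RETR_EXTERNAL,cv2.CHAIN_APPROX_NONE)[0],key=cv2.contourArea)
def axis_rect(pts):
    r=cv2.minAreaRect(pts[:,:2].astype(np.float32)*1000); b=cv2.boxPoints(r)/1000
    e=[b[1]-b[0],b[2]-b[1]]; return np.array(r[0])/1000,[(round(float(np.linalg.norm(v)),4),round(float(np.arctan2(v[1],v[0])),3)) for v in e]
E
python3 - <<'E'
from h import *
w=snap('wrist');t=snap('top')
k=mask_cnt(w,(8,90,60),(25,255,255),(285,125,340,275));print('bar wrist',axis_rect(ray(w,k[:,0],.12)))
k=mask_cnt(t,(0,0,0),(180,255,35),(135,205,240,300));print('mat',axis_rect(ray(t,k[:,0],.003)))
k=mask_cnt(w,(5,70,50),(20,255,255),(530,110,605,200));print('pad wrist',axis_rect(ray(w,k[:,0],.004)))
E
```

```text
bar wrist (array([ 0.50045721, -0.31401266]), [(0.0134, -1.403), (0.153, 0.168)])
mat (array([0.36175568, 0.28194586]), [(0.0, 0.0), (0.0, 0.0)])
pad wrist (array([0.45692834, 0.0802776 ]), [(0.1034, -1.322), (0.0971, 0.249)])
```

```bash
python3 - <<'E'
from h import *
ctrl.move_pose([.42,-.313,.32],R(np.pi/2+.15))
t=snap('top');w=snap('wrist');s=snap('scene')
k=mask_cnt(s,(5,90,60),(25,255,255),(150,160,200,245));print('bar scene',axis_rect(ray(s,k[:,0],.12)))
k=mask_cnt(t,(0,0,0),(180,255,60),(135,205,240,300));print('mat',axis_rect(ray(t,k[:,0],.003)))
cv2.imwrite('pics/w2.png',w['frame'][:,:,::-1])
k=mask_cnt(w,(5,70,60),(25,255,255),(200,0,400,400));print('bar wrist',cv2.boundingRect(k),axis_rect(ray(w,k[:,0],.12)))
E
```

```text
bar scene (array([ 0.49650394, -0.31198071]), [(0.0118, -1.405), (0.1523, 0.166)])
mat (array([0.46995853, 0.34989075]), [(0.1851, -0.221), (0.1916, 1.349)])
bar wrist (299, 177, 16, 133) (array([ 0.50030124, -0.31392398]), [(0.0142, -1.406), (0.1547, 0.165)])
```

```bash
python3 - <<'E'
from h import *
b=np.array([.500,-.314]);y=.166+np.pi/2
ctrl.move_pose([*b,.20],R(y)); ctrl.move_l([*b,.101],v=.12)
ctrl.command_gripper(0,80); st=ctrl.state();print('w',st['width'],st['finger_force'])
ctrl.move_l([*b,.16],v=.06); ctrl.move_l([*b,.30],v=.15); print(ctrl.state()['ft_force'])
d=np.array([.470,.350])
ctrl.move_pose([.56,0.1,.30],R(np.pi/2-.05))
ctrl.move_pose([*d,.25],R(np.pi/2-.22))
snap('scene','s_place')
ctrl.move_l([*d,.095],v=.12); print(ctrl.move_l([*d,.060],v=.02,until_force=4),ctrl.state()['tool_pos'],ctrl.state()['time_s'])
E
```

```text
w 0.13504954813654796 77.9171097278595
[ 0.4745475  -0.87569839 -3.87359589]
True [0.46997142 0.34987945 0.07229881] 12.3583
```

View pics/s_place.png

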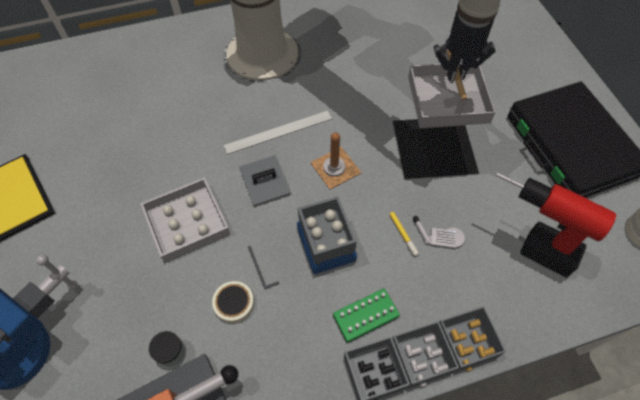

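The tote is lowered onto the mat, and contact came at the expected height. The tray is now open with 6 new pieces visible around (185,218). I'll release and survey the tray and tub with the wrist camera.

```bash
python3 - <<'E'
from h import *
ctrl.command_gripper(.4); ctrl.sleep(.2); ctrl.move_l([.470,.350,.2],v=.12)
ctrl.move_pose([.60,-.01,.30],R(np.pi/2)); a=snap('wrist','w_tub')
ctrl.move_pose([.46,-.314,.26],R(np.pi/2)); b=snap('wrist','w_tray')
import pickle; pickle.dump((a,b),open('ab.pkl','wb'))
cv2.imwrite('pics/both.png',np.vstack([a['frame'][:300],b['frame'][:300]])[:,:,::-1]);print(ctrl.state()['time_s'])
E
```

```text
16.975
```

View pics/both.png

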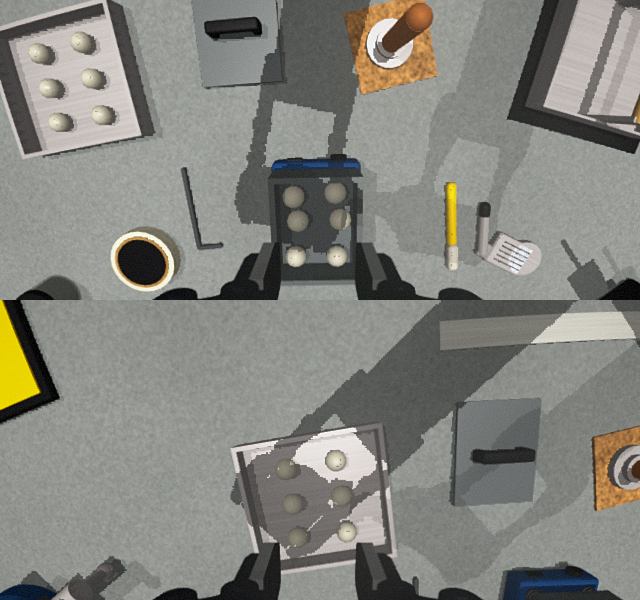

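Wrist views: the tub's old pieces are at (293,197), (335,192), (298,220), (340,219), (296,257) and (337,257). The tray pieces are clear, e.g. (336,160) in the lower image. Next I'll take a cleaner tub view and run circle detection.

```bash
cat >> h.py <<'E'
def circles(c,roi,z,r=(9,15),n=6,p2=10,md=18):
    x0,y0,x1,y1=roi; g=cv2.cvtColor(c['frame'],cv2.COLOR_RGB2GRAY)[y0:y1,x0:x1]
    g=cv2.resize(g,None,fx=4,fy=4,interpolation=cv2.INTER_CUBIC); g=cv2.createCLAHE(3,(4,4)).apply(g)
    k=cv2.HoughCircles(g,cv2.HOUGH_GRADIENT_ALT if False else cv2.HOUGH_GRADIENT,1,md*4,param1=120,param2=p2,minRadius=r[0]*4,maxRadius=r[1]*4)[0][:n]
    px=(k[:,:2]+.5)/4-.5+[x0,y0]; im=cv2.cvtColor(g,cv2.COLOR_GRAY2BGR)
    for q in k: cv2.circle(im,(int(q[0]),int(q[1])),int(q[2]),(0,0,255),2)
    return px,k[:,2]/4,ray(c,px,z)[:,:2],im
E
python3 - <<'E'
from h import *
import pickle
a,b=pickle.load(open('ab.pkl','rb'))
px,r,P,i1=circles(b,(255,145,375,255),.0165,r=(9,13),p2=14); print('tray',px.round(),r.round(1),P.round(4).tolist())
ctrl.move_pose([.56,-.012,.24],R(np.pi/2)); c=snap('wrist'); pickle.dump(c,open('tub.pkl','wb'))
q=proj(c,[[.654,-.012,.108]])[0];print(q)
px,r,P2,i2=circles(c,(int(q[0])-65,int(q[1])-75,int(q[0])+65,int(q[1])+75),.0755,r=(11,17),p2=14); print('old',px.round(),r.round(1),P2.round(4).tolist())
i1=cv2.resize(i1,(390,358));i2=cv2.resize(i2,None,fx=.75,fy=.75);H=max(len(i1),len(i2))
im=np.zeros((H,390+i2.shape[1],3),np.uint8);im[:len(i1),:390]=i1;im[:len(i2),390:]=i2;cv2.imwrite('pics/circ.png',im)
E
```

```text
tray [[334. 160.]
 [345. 231.]
 [299. 236.]
 [287. 168.]
 [342. 193.]
 [293. 204.]] [11.7 11.8 11.8 12.3 12.8 10.3] [[0.452, -0.2944], [0.538, -0.2805], [0.5445, -0.3357], [0.4616, -0.3487], [0.4901, -0.2854], [0.5039, -0.3423]]
[319.1943859  291.66951094]
old [[296. 316.]
 [298. 277.]
 [343. 315.]
 [294. 251.]
 [347. 276.]
 [278. 336.]] [11.3 13.2 11.5 12.7 11.8 16. ] [[0.7011, -0.0355], [0.6562, -0.0331], [0.7002, 0.0131], [0.6283, -0.0365], [0.6557, 0.0161], [0.7259, -0.0556]]
```

View pics/circ.png

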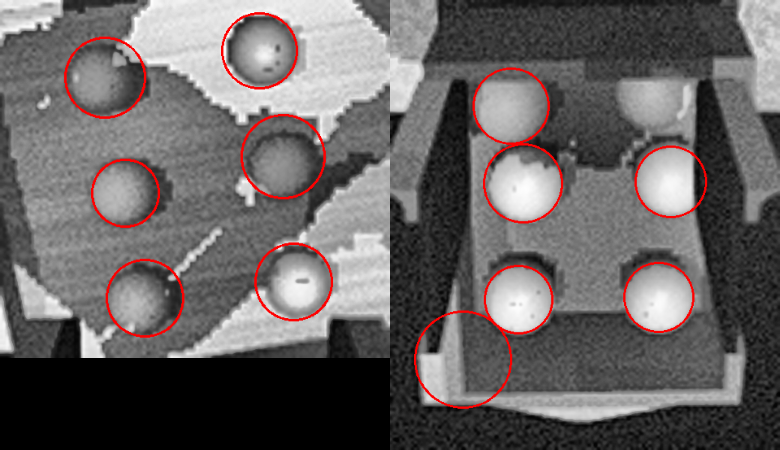

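The circles fit the pieces well, apart from one false hit at the tub corner; the sixth old piece is at image (342,251). Now I'll check the rim corners and pick the first piece.

```bash
cat >> h.py <<'E'
TRAY=[[.452,-.2944],[.538,-.2805],[.5445,-.3357],[.4616,-.3487],[.4925,-.286],[.5039,-.3423]]
def pick(p):
    y=.166+np.pi/2
    ctrl.command_gripper(.55); ctrl.move_pose([*p,.10],R(y)); ctrl.move_l([*p,.0115],v=.12)
    ctrl.command_gripper(0,30); w=ctrl.state()['width']; ctrl.move_l([*p,.16],v=.2)
    print('pick',w,ctrl.state()['width'],ctrl.state()['finger_force'])
E
python3 - <<'E'
from h import *
import pickle
c=pickle.load(open('tub.pkl','rb'));print(ray(c,[(264,350),(371,350)],.108).round(4).tolist(),ray(c,[(342,251)],.0755))
cv2.imwrite('pics/tubraw.png',cv2.resize(c['frame'][200:380,230:410],None,fx=3.3,fy=3.3,interpolation=cv2.INTER_CUBIC)[:,:,::-1])
pick(TRAY[1])
E
```

```text
[[0.7181, -0.0653, 0.108], [0.718, 0.0381, 0.108]] [[0.62829381 0.01033867 0.0755    ]]
pick 0.2649549518975829 0.25985237349306906 29.390608265530318
```

View pics/tubraw.png

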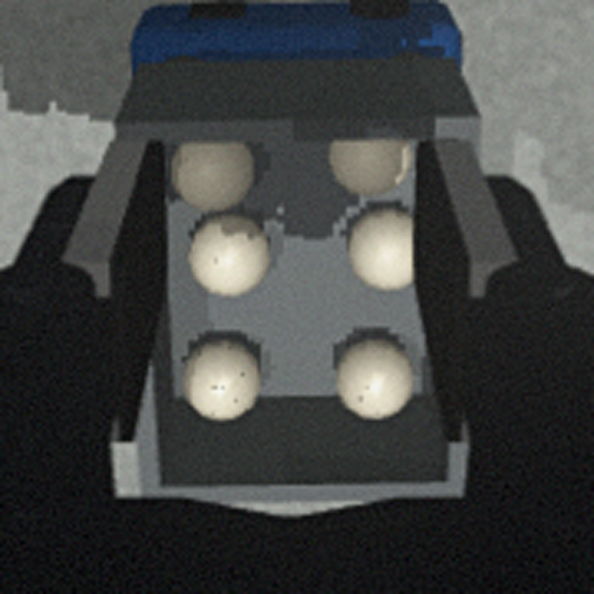

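```bash
cat >> h.py <<'E'
def place(p,yaw,z=.0905):
    ctrl.move_pose([*p,.16],R(yaw)); print('hit',ctrl.move_l([*p,z],v=.1,until_force=6),ctrl.state()['tool_pos'][2].round(4))
    ctrl.command_gripper(.33); ctrl.sleep(.1); ctrl.move_l([*p,.16],v=.2); print('t',ctrl.state()['time_s'])
E
python3 - <<'E'
from h import *
import pickle
c=pickle.load(open('tub.pkl','rb'));print(ray(c,[(264.2,350.6),(371.2,350.6),(265.5,236.4),(375.5,236.4)],.108).round(4).tolist())
for y in(0,np.pi): 
    q=ctrl.inverse_kinematics([.675,-.036,.16],R(y));print(y,q)
y=min((0,np.pi),key=lambda y:abs(ctrl.inverse_kinematics([.675,-.036,.16],R(y))[5]-ctrl.state()['joints'][5]))
place([.675,-.036],y)
pick(TRAY[2])
place([.675,.0135],y)
ctrl.move_pose([.56,-.012,.24],R(np.pi/2)); c=snap('wrist'); pickle.dump(c,open('tub2.pkl','wb'))
cv2.imwrite('pics/tub2.png',cv2.resize(c['frame'][200:380,230:410],None,fx=3.3,fy=3.3,interpolation=cv2.INTER_CUBIC)[:,:,::-1])
E
```

```text
[[0.7188, -0.0651, 0.108], [0.7187, 0.0383, 0.108], [0.6004, -0.0584, 0.108], [0.6004, 0.0365, 0.108]]
0 [-2.31603943e-01  4.70204192e-01  1.35426114e+00 -4.44089210e-16
  1.31712732e+00 -2.31603943e-01]
3.141592653589793 [-2.31603943e-01  4.70204192e-01  1.35426114e+00 -4.44089210e-16
  1.31712732e+00  2.90998871e+00]
hit False 0.0913
t 25.3667
pick 0.26201493579463836 0.264195816653339 29.392534475773573
hit False 0.0913
t 33.4167
```

View pics/tub2.png

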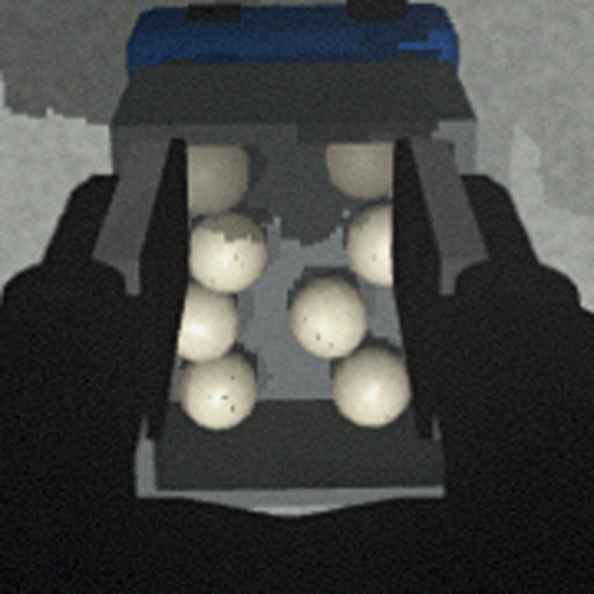

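Eight pieces are now in the tub: the left one seated at (203,325), and the right one rolled towards the middle at (330,317). I'll compute their positions to choose the next spots.

```bash
python3 - <<'E'
from h import *
import pickle
c=pickle.load(open('tub2.pkl','rb'))
px=np.array([(212,178),(363,163),(228,253),(384,247),(203,325),(330,317),(219,393),(373,387)])/3.3+[230,200]
print((ray(c,px,.0755)[:,:2]).round(4).tolist())
c=snap('scene');cs=ray(c,[(297,208),(344,199),(357,240),(308,250)],.108);print(cs.round(3).tolist())
cv2.imwrite('pics/sc_tub.png',cv2.resize(c['frame'][185:285,280:380],None,fx=5,fy=5,interpolation=cv2.INTER_CUBIC)[:,:,::-1])
E
```

```text
[[0.6303, -0.0351], [0.6256, 0.0094], [0.6549, -0.0308], [0.653, 0.0163], [0.6796, -0.0389], [0.6768, 0.0002], [0.704, -0.0344], [0.7018, 0.014]]
[[0.6, -0.058, 0.108], [0.609, 0.049, 0.108], [0.714, 0.043, 0.108], [0.705, -0.064, 0.108]]
```

View pics/sc_tub.png

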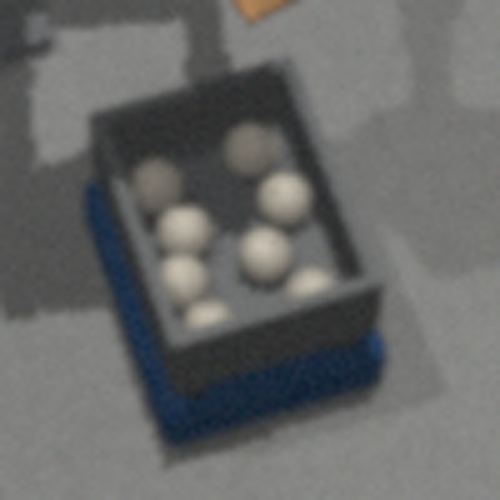

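```bash
python3 - <<'E'
from h import *
import pickle
c=snap('scene');cs=ray(c,[(298.4,207.4),(337,197),(357,243),(313,254)],.108);print(cs.round(4).tolist(),cs.mean(0))
pick(TRAY[5]); place([.677,.016],0,z=.0895)
ctrl.command_gripper(1); ctrl.move_pose([.55,-.012,.25],R(np.pi/2)); c=snap('wrist'); pickle.dump(c,open('tub3.pkl','wb'))
cv2.imwrite('pics/tub3.png',cv2.resize(c['frame'][200:380,230:410],None,fx=3.3,fy=3.3,interpolation=cv2.INTER_CUBIC)[:,:,::-1])
E
```

```text
[[0.5992, -0.0547, 0.108], [0.5995, 0.0356, 0.108], [0.7209, 0.0404, 0.108], [0.717, -0.0568, 0.108]] [ 0.65914734 -0.00888306  0.108     ]
pick 0.26266608705938854 0.26048973750509824 29.391580609953962
hit False 0.0902
t 42.575
```

View pics/tub3.png

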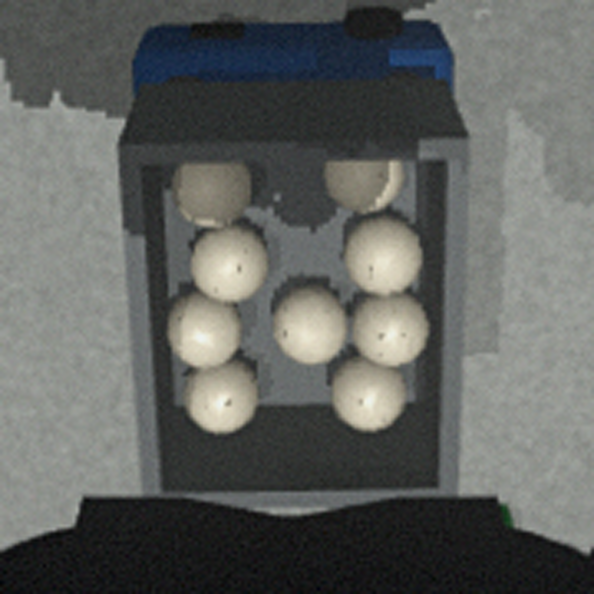

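The view is clear: 9 pieces lie flat in a 4-left / 4-right / 1-middle pattern, with the middle column free at about (295,397), (303,253) and (290,180). I'll place the last three there.

```bash
python3 - <<'E'
from h import *
import pickle
c=pickle.load(open('tub3.pkl','rb'))
S=ray(c,np.array([(295,397),(288,180),(303,252)])/3.3+[230,200],.0755)[:,:2];print(S.round(4).tolist())
S[0,0]=min(S[0,0],.698)
for i,s in zip((0,3,4),S): pick(TRAY[i]); place(s,np.pi/2)
ctrl.command_gripper(1); ctrl.move_pose([.55,-.012,.25],R(np.pi/2)); c=snap('wrist'); pickle.dump(c,open('tub4.pkl','wb'))
a=cv2.resize(c['frame'][200:380,230:410],(594,594),interpolation=cv2.INTER_CUBIC)
b=cv2.resize(snap('scene')['frame'][185:285,280:340],(200,333));d=np.zeros((594,200,3),np.uint8);d[:333]=b
cv2.imwrite('pics/tub4.png',np.hstack([a,d])[:,:,::-1])
E
```

```text
[[0.7035, -0.0106], [0.6264, -0.0128], [0.6508, -0.0081]]
pick 0.26452332118598715 0.2614079200402849 29.391125614056364
hit False 0.0913
t 51.6167
pick 0.25918523068157917 0.2569264091976483 29.39426711644046
hit False 0.0912
t 58.6833
pick 0.2641795523510092 0.2610756732141974 29.39424922456965
hit False 0.0912
t 65.2
```

View pics/tub4.png

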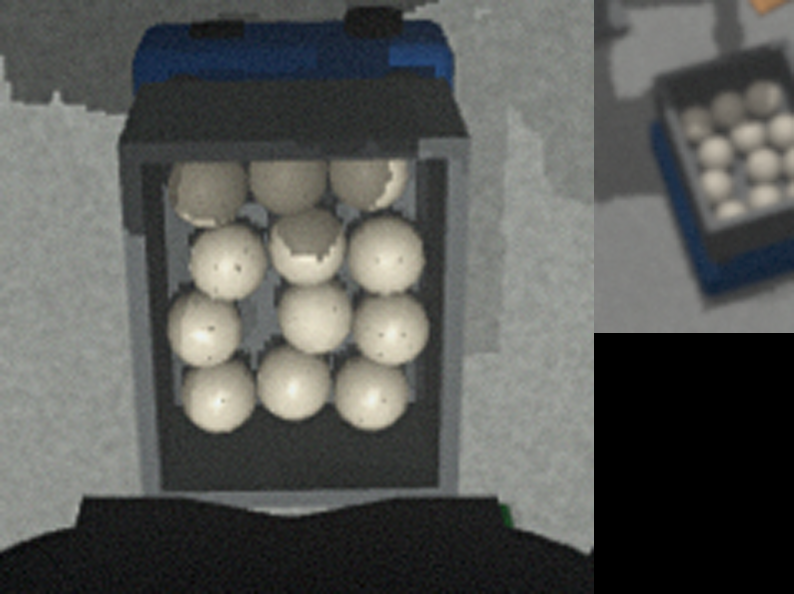

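All 12 are in, in a 4x3 pattern, with the one at (308,245) perhaps riding up slightly. Next I'll locate the tamper.

```bash
python3 - <<'E'
from h import *
import pickle
ctrl.move_pose([.40,.08,.30],R(np.pi/2)); c=snap('wrist'); t=snap('scene');pickle.dump((c,t),open('tam.pkl','wb'))
q=proj(c,[[.457,.08,.07]])[0].astype(int);print(q)
a=cv2.resize(c['frame'][q[1]-75:q[1]+75,q[0]-75:q[0]+75],(450,450));b=cv2.resize(t['frame'][120:200,300:370],(350,400))
d=np.zeros((450,350,3),np.uint8);d[:400]=b;cv2.imwrite('pics/tam.png',np.hstack([a,d])[:,:,::-1])
E
```

```text
[318 218]
```

View pics/tam.png

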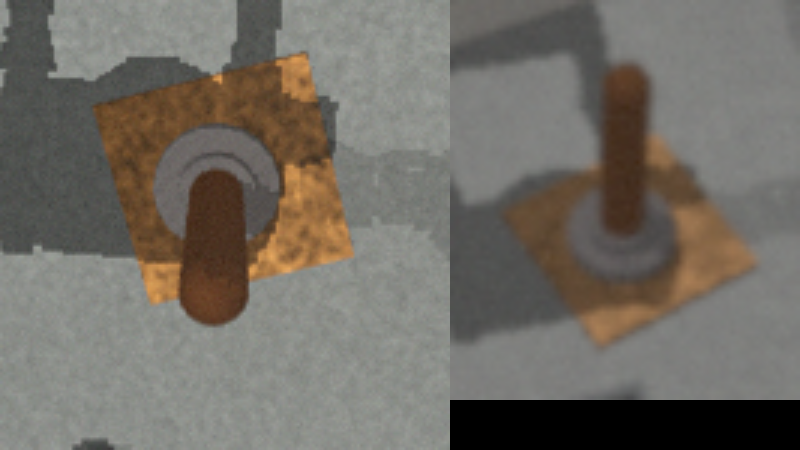

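The foot circle is at (217,188), the handle's top dome at (214,291), and the pad corners are clear. I'll convert these to positions.

```bash
python3 - <<'E'
from h import *
import pickle
c,t=pickle.load(open('tam.pkl','rb'));f=lambda P:np.array(P)/3+[243,143]
print('foot',ray(c,f([(217,188)]),.014),'top',ray(c,f([(214,291)]),.1325),'pad',ray(c,f([(93,106),(307,53),(354,256),(153,304)]),.004).mean(0))
g=lambda P:np.array(P)/5+[300,120]
print('scene top',ray(t,g([(627,85)])-[90,0],.1325),'foot',ray(t,g([(622-450,232)]),.012))
E
```

```text
foot [[0.45756193 0.07616759 0.014     ]] top [[0.45812215 0.07607076 0.1325    ]] pad [0.45796644 0.08043891 0.004     ]
scene top [[0.45594181 0.07858464 0.1325    ]] foot [[0.45764205 0.07815028 0.012     ]]
```

```bash
cat > press.py <<'E'
from h import *
C=np.array([.658,-.0115])
def press(spots,F=20):
    for d in spots:
        p=C+d; ctrl.move_l([*p,.184],v=.12)
        hit=ctrl.move_l([*p,.160],v=.025,until_force=F); z=ctrl.state()['tool_pos'][2]; ctrl.sleep(.3)
        print(d,hit,'foot',round(z-.085,4),'F',ctrl.state()['ft_force'].round(1)); ctrl.move_l([*p,.184],v=.12)
E
python3 - <<'E'
from press import *
p=np.array([.458,.0768])
ctrl.command_gripper(.8); ctrl.move_pose([*p,.21],R(np.pi/2)); ctrl.move_l([*p,.089],v=.12)
ctrl.command_gripper(0,110); print(ctrl.state()['width'],ctrl.state()['tool_pos'])
ctrl.move_l([*p,.13],v=.08); ctrl.move_l([*p,.24],v=.2); ctrl.move_pose([*C,.24],R(np.pi/2))
ctrl.move_l([*C,.205],v=.12)
press([(0,0),(-.022,-.010),(-.022,.010),(.022,.010),(.022,-.010),(0,0)])
ctrl.move_l([*C,.24],v=.15); print(ctrl.state()['time_s'])
E
```

```text
0.24012441805407606 [0.45847948 0.07654028 0.08956142]
(0, 0) True foot 0.0883 F [-0.2 -0.6  5.7]
(-0.022, -0.01) True foot 0.088 F [ 0.3 -0.8  5.6]
(-0.022, 0.01) True foot 0.088 F [0.  0.5 6.1]
(0.022, 0.01) True foot 0.0881 F [-0.   0.7  5.7]
(0.022, -0.01) True foot 0.0884 F [-0.5  0.5  6.2]
(0, 0) True foot 0.0883 F [0.  1.  5.2]
82.325
```

The foot stops level everywhere, but the holding force relaxes to about 6 N. I'll press more firmly with a sustained force.

```bash
python3 - <<'E'
from press import *
for d in [(0,0),(-.022,.010),(.022,-.010)]:
    p=C+d; ctrl.move_l([*p,.184],v=.12); ctrl.move_l([*p,.160],v=.025,until_force=30)
    z=ctrl.state()['tool_pos'][2]
    for k in range(4):
        ctrl.move_l([*p,z-.001*(k+1)],v=.01,until_force=35); ctrl.sleep(.25); s=ctrl.state(); f=s['ft_force'][2]; print(d,round(s['tool_pos'][2]-.085,4),round(f,1))
        if f>25: break
    ctrl.move_l([*p,.184],v=.12)
ctrl.move_l([*C,.24],v=.15); print(ctrl.state()['time_s'])
c=snap('top');snap('scene','s_after')
E
```

```text
(0, 0) 0.0882 4.7
(0, 0) 0.0881 8.8
(0, 0) 0.088 10.7
(0, 0) 0.088 13.6
(-0.022, 0.01) 0.0879 5.0
(-0.022, 0.01) 0.0879 8.8
(-0.022, 0.01) 0.0879 11.9
(-0.022, 0.01) 0.0879 14.2
(0.022, -0.01) 0.0884 5.8
(0.022, -0.01) 0.0883 8.0
(0.022, -0.01) 0.0883 10.3
(0.022, -0.01) 0.0883 14.1
93.8917
```

View pics/s_after.png

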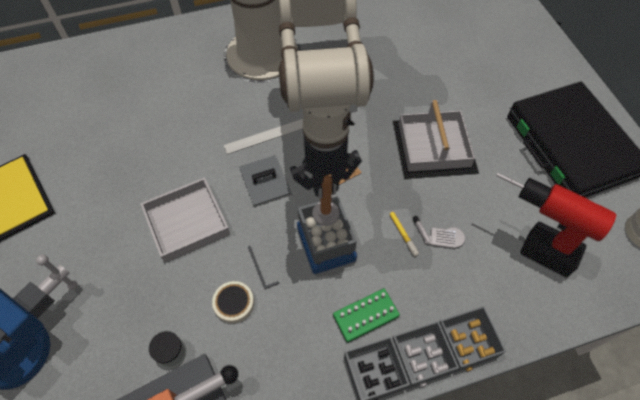

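The tray is empty, the tote is on the mat, and the charge is level: the foot stopped at 88 mm in every position, holding about 17 N. I'll return the tamper, then look at the lid and tub.

```bash
python3 - <<'E'
from press import *
p=np.array([.458,.079])
ctrl.move_pose([*p,.24],R(np.pi/2)); ctrl.move_l([*p,.105],v=.15)
print(ctrl.move_l([*p,.083],v=.02,until_force=4),ctrl.state()['tool_pos']); 
ctrl.command_gripper(.5); ctrl.sleep(.3); ctrl.command_gripper(.9); ctrl.move_l([*p,.24],v=.15)
ctrl.move_pose([.54,-.012,.26],R(np.pi/2)); a=snap('wrist')
ctrl.move_pose([.38,-.10,.26],R(np.pi/2)); b=snap('wrist')
import pickle; pickle.dump((a,b),open('end.pkl','wb'));print(ctrl.state()['time_s'])
q=proj(b,[[.44,-.105,.03]])[0].astype(int);print(q)
A=cv2.resize(a['frame'][200:360,240:400],(400,400));B=cv2.resize(b['frame'][q[1]-80:q[1]+80,q[0]-80:q[0]+80],(400,400))
cv2.imwrite('pics/end.png',np.vstack([np.hstack([A,B]),cv2.resize(snap('scene')['frame'][100:260,220:500],(800,200)) if False else np.zeros((1,800,3),np.uint8)])[:,:,::-1])
E
```

```text
True [0.45787501 0.07892526 0.0895439 ]
100.35
[313 220]
```

View pics/end.png

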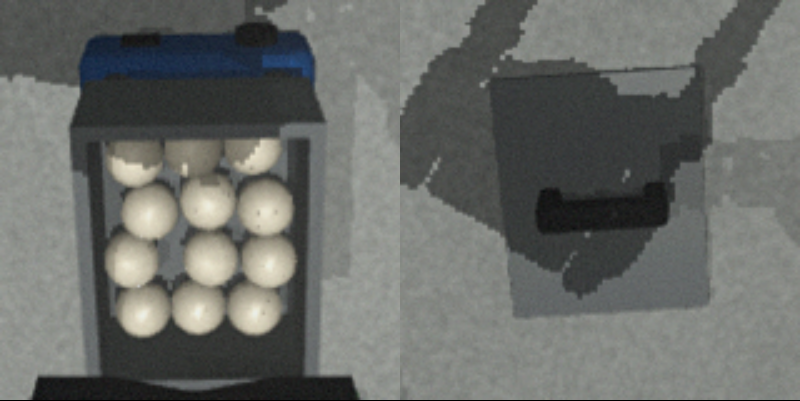

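The picture shows all 12 pieces in one level layer. The lid is on the bench undisturbed, with flange corners at (490,80), (702,65), (711,305) and (513,318) and its bar from (537,212) to (667,208). I'll compute the lid pose and refine the tub centre.

```bash
python3 - <<'E'
from h import *
import pickle
a,b=pickle.load(open('end.pkl','rb'));c=pickle.load(open('tub3.pkl','rb'))
f=lambda P:(np.array(P)-[400,0])/2.5+[233,140]
L=ray(b,f([(490,80),(702,65),(711,305),(513,318)]),.013)[:,:2];print('lid',L.mean(0),[np.arctan2(*(v[::-1])) for v in (L[1]-L[0],L[2]-L[3],L[3]-L[0],L[2]-L[1])],[np.linalg.norm(v) for v in (L[1]-L[0],L[2]-L[1])])
print('bar',ray(b,f([(537,211),(667,207)]),.038))
g=lambda P:np.array(P)/3.3+[230,200]
T=ray(c,g([(160,160),(418,160),(160,490),(440,490),(122,142),(468,142),(147,494),(456,494)]),.108)[:,:2];print(T.round(4))
# edge profile along the tub centre line
for cam,n in((c,'wrist'),(snap('top'),'top')):
    G=cv2.cvtColor(cam['frame'],cv2.COLOR_RGB2GRAY).astype(np.float32); X=np.arange(.585,.735,.0025)
    pr=np.mean([cv2.remap(G,*[v.reshape(1,-1).astype(np.float32) for v in proj(cam,np.c_[X,np.full_like(X,y),np.full_like(X,.108)]).T],cv2.INTER_LINEAR)[0] for y in np.linspace(-.04,.015,12)],0)
    print(n,[(round(x,4),int(v)) for x,v in zip(X,pr) if x<.625 or x>.695])
    Y=np.arange(-.075,.05,.0025);pr=np.mean([cv2.remap(G,*[v.reshape(1,-1).astype(np.float32) for v in proj(cam,np.c_[np.full_like(Y,x),Y,np.full_like(Y,.108)]).T],cv2.INTER_LINEAR)[0] for x in np.linspace(.62,.69,12)],0)
    print(n,[(round(x,4),int(v)) for x,v in zip(Y,pr) if x<-.04 or x>.02])
E
```

```text
lid [ 0.4432609  -0.10353114] [np.float64(1.6428130859015961), np.float64(1.6440062912082682), np.float64(0.05710190590253523), np.float64(0.06672591102439875)] [np.float64(0.09851094056835279), np.float64(0.12143138854097103)]
bar [[ 0.44169669 -0.13367429  0.038     ]
 [ 0.43971669 -0.07480858  0.038     ]]
[[ 0.6058 -0.0477]
 [ 0.6058  0.0228]
 [ 0.714  -0.0515]
 [ 0.714   0.0332]
 [ 0.6005 -0.0579]
 [ 0.6005  0.0363]
 [ 0.7155 -0.0555]
 [ 0.7155  0.0381]]
wrist [(np.float64(0.585), 45), (np.float64(0.5875), 46), (np.float64(0.59), 46), (np.float64(0.5925), 45), (np.float64(0.595), 45), (np.float64(0.5975), 46), (np.float64(0.6), 52), (np.float64(0.6025), 61), (np.float64(0.605), 68), (np.float64(0.6075), 99), (np.float64(0.61), 102), (np.float64(0.6125), 105), (np.float64(0.615), 106), (np.float64(0.6175), 97), (np.float64(0.62), 92), (np.float64(0.6225), 87), (np.float64(0.625), 97), (np.float64(0.6975), 51), (np.float64(0.7), 51), (np.float64(0.7025), 50), (np.float64(0.705), 48), (np.float64(0.7075), 49), (np.float64(0.71), 47), (np.float64(0.7125), 49), (np.float64(0.715), 10
[... 1757 characters left out ...]
1)]
top [(np.float64(-0.075), 137), (np.float64(-0.0725), 137), (np.float64(-0.07), 137), (np.float64(-0.0675), 138), (np.float64(-0.065), 136), (np.float64(-0.0625), 117), (np.float64(-0.06), 100), (np.float64(-0.0575), 105), (np.float64(-0.055), 105), (np.float64(-0.0525), 93), (np.float64(-0.05), 95), (np.float64(-0.0475), 110), (np.float64(-0.045), 126), (np.float64(-0.0425), 144), (np.float64(0.02), 157), (np.float64(0.0225), 144), (np.float64(0.025), 128), (np.float64(0.0275), 100), (np.float64(0.03), 92), (np.float64(0.0325), 108), (np.float64(0.035), 110), (np.float64(0.0375), 89), (np.float64(0.04), 85), (np.float64(0.0425), 106), (np.float64(0.045), 121), (np.float64(0.0475), 124)]
```

```bash
python3 - <<'E'
from h import *
l=np.array([.442,-.104]);T=np.array([.6595,-.0108])
ctrl.command_gripper(.7); ctrl.move_pose([*l,.10],R(.06)); ctrl.move_l([*l,.019],v=.1)
ctrl.command_gripper(0,80); print(ctrl.state()['width']); ctrl.move_l([*l,.06],v=.06); ctrl.move_l([*l,.22],v=.2)
ctrl.move_pose([*T,.18],R(.015)); ctrl.move_l([*T,.133],v=.1); print(ctrl.state()['ft_force'])
print(ctrl.move_l([*T,.115],v=.015,until_force=6),ctrl.state()['tool_pos'],ctrl.state()['ft_force'],ctrl.state()['time_s'])
E
```

```text
0.14463398361396657
[ 0.78457272  0.24556286 -1.45541582]
True [ 0.65942438 -0.01077678  0.1196791 ] [-0.53624725 -0.36676292  4.26184158] 107.775
```

The lid stopped at 119.7 mm, where fully home is about 119. I'll release and check everything.

```bash
python3 - <<'E'
from h import *
ctrl.command_gripper(.5); ctrl.sleep(.2); ctrl.command_gripper(.8); p=ctrl.state()['tool_pos']; ctrl.move_l([p[0],p[1],.25],v=.12)
ctrl.move_pose([.45,-.15,.34],R(np.pi/2)); s=snap('scene'); w=snap('wrist')
A=cv2.resize(s['frame'][100:270,230:500],(540,340));q=proj(w,[[.66,-.01,.11]])[0].astype(int);print(q)
B=cv2.resize(w['frame'][max(0,q[1]-50):q[1]+50,q[0]-65:q[0]+65],(520,400))[:, :540]; B=np.hstack([B,np.zeros((len(B),20,3),np.uint8)])
cv2.imwrite('pics/fin.png',cv2.resize(np.vstack([A,B]),(420,576))[:,:,::-1]);print(ctrl.state()['time_s'])
E
```

```text
[426 331]
111.7833
```

View pics/fin.png

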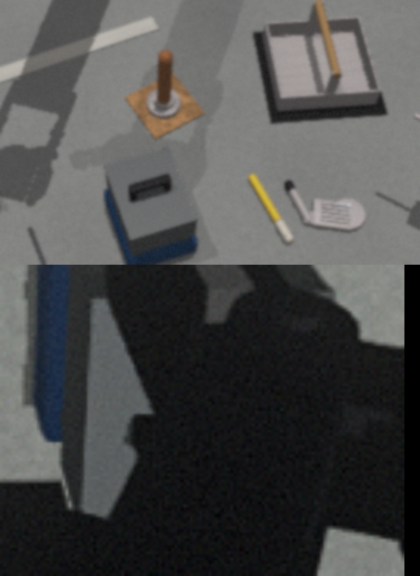

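The scene view shows the lid flush on the tub, the tamper upright on the pad, the tote on the mat, and the marker and iron head undisturbed.

```bash
python3 -c "
from rig import ctrl
print(ctrl.job_done())"
```

```text
the job is handed in; nothing more can be done
None
```

The job is handed in, and the judge returned no verdict: the tote is on the mat, all six new pieces were loaded and the twelve pressed into one level layer, the tamper is back on its pad, and the cover is home on the tub; the iron head, tape roll and marker look unmoved in the pictures.

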